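# Sweep the broken shards off the ware board into the scrap tray

### The job

Clear the ware board: sweep the three broken turquoise shards with the fingers over the edge of the board so that all three drop into the red scrap tray beside it. Only push them along the board, do not pick any of them up, and do not disturb the whole pots, the jar or anything else on the bench.

Things in the scene. Friction and masses are not known exactly. Their poses are not given: they have to be found in the camera images.
- shard_a: a broken piece of pot lying glaze up on the board: a flat five-cornered stoneware shard, about 50 x 45 mm across and 14 mm thick (lower 10 mm bare buff clay, upper 4 mm turquoise glaze), about 50 g; it slides. Origin: middle of its underside, z up at the start. No corner is further than 31 mm from the origin
- shard_b: a broken piece of pot lying glaze up on the board: a flat five-cornered stoneware shard, about 50 x 45 mm across and 14 mm thick (lower 10 mm bare buff clay, upper 4 mm turquoise glaze), about 50 g; it slides. Origin: middle of its underside, z up at the start. No corner is further than 31 mm from the origin
- shard_c: a broken piece of pot lying glaze up on the board: a flat five-cornered stoneware shard, about 50 x 45 mm across and 14 mm thick (lower 10 mm bare buff clay, upper 4 mm turquoise glaze), about 50 g; it slides. Origin: middle of its underside, z up at the start. No corner is further than 31 mm from the origin
- board: pale wooden ware board fixed on the bench: 340 mm along x, 440 mm along y, flat top 60 mm above its origin (centre of its underside, z = 0). The trays stand along its two short edges, y = +220 and -220 mm, which have no rim. The shards lie within 50 mm of its y axis; whole ware stands on it in two strips about 130 mm either side of that axis
- scrap_tray: red plastic tray, empty, open on top, fixed 3 mm from either short edge of the board, parallel to it, centred or shifted up to 30 mm along it: 240 mm along x (along that edge), 160 mm along y, 50 mm high (10 mm below the board's top), walls and floor 4 mm. Origin: centre of its underside, on the bench; axes parallel to the board's
- tile_tray: a grey tray of the same size with a row of glaze test tiles standing in it (no higher than the tray's rim), fixed at the board's other short edge; nothing belongs in it. Origin: centre of its underside, axes as the board's
- cup: a whole turquoise cup on the board, 58 mm across, 55 mm high, not to be moved. Origin: centre of its underside
- tumbler: a whole grey cup on the board, 54 mm across, 60 mm high, not to be moved. Origin: centre of its underside
- jar: a dark blue corked jar on the board, 50 mm across, 58 mm high, not to be moved. Origin: centre of its underside
- flask: a steel flask on the bench at the left, 74 mm across, 260 mm high, not to be moved. Origin: centre of its underside
- tin: a brown tin on the bench at the left, 90 mm across, 110 mm high, not to be moved. Origin: centre of its underside
- wood_block: a block of wood on the bench at the right, 70 x 100 x 45 mm, not to be moved. Origin: centre of its underside
- bowl: a turquoise bowl on the bench at the right, 120 mm across, 55 mm high, not to be moved. Origin: centre of its underside

How it is judged (in metres and radians):
At the end, for the whole second after the job is handed in: All three shards lie at rest inside the red scrap tray (their origins within its walls and below its rim, 50 mm above its underside), and the cup, tumbler, jar, flask, tin, wooden block and bowl are within 15 mm of where they stood (x of shard_a in the frame of scrap_tray between -0.119 and 0.119 m and y of shard_a in the frame of scrap_tray between -0.079 and 0.079 m and z of each of shard_a, shard_b, shard_c in the frame of scrap_tray below 0.05 m and linear speed of each of shard_a, shard_b, shard_c below 0.02 m/s and x of shard_b in the frame of scrap_tray between -0.119 and 0.119 m and y of shard_b in the frame of scrap_tray between -0.079 and 0.079 m and x of shard_c in the frame of scrap_tray between -0.119 and 0.119 m and y of shard_c in the frame of scrap_tray between -0.079 and 0.079 m and distance of each of cup, tumbler, jar, flask, tin, wood_block, bowl from where it was at the start of the episode below 0.015 m); the robot touches nothing.
It fails at once if a shard is picked up (raised more than 20 mm above the board's top) (height (world z) of any of shard_a, shard_b, shard_c above 0.08 m).
It fails at once if a shard falls anywhere but into the scrap tray (onto the bench or into the tray of test tiles) ((height (world z) of shard_a below 0.045 m and (x of shard_a in the frame of scrap_tray below -0.13 m or x of shard_a in the frame of scrap_tray above 0.13 m or y of shard_a in the frame of scrap_tray below -0.09 m or y of shard_a in the frame of scrap_tray above 0.09 m)) or (height (world z) of shard_b below 0.045 m and (x of shard_b in the frame of scrap_tray below -0.13 m or x of shard_b in the frame of scrap_tray above 0.13 m or y of shard_b in the frame of scrap_tray below -0.09 m or y of shard_b in the frame of scrap_tray above 0.09 m)) or (height (world z) of shard_c below 0.045 m and (x of shard_c in the frame of scrap_tray below -0.13 m or x of shard_c in the frame of scrap_tray above 0.13 m or y of shard_c in the frame of scrap_tray below -0.09 m or y of shard_c in the frame of scrap_tray above 0.09 m))).
It fails at once if one of the other things is shoved (more than 15 mm) or tipped over (distance of any of cup, tumbler, jar, flask, tin, wood_block, bowl from where it was at the start of the episode above 0.015 m or angle between any of cup, tumbler, jar, flask, tin, wood_block, bowl's own z axis and vertical above 0.3 rad).
It also fails if it takes over 72 s, if anything falls off the work surface, if the arm or the gripper's body presses on something with over 40 N, if the wrist force passes 120 N, or if a joint passes its speed limit or range.

### The arm

A 6-joint arm with a two-finger parallel gripper is mounted at the origin on the work surface. World frame = base frame: x ahead of the robot, y to its left, z up, the work surface at z = 0. Lengths are in mm, angles in rad, forces in N, time in s.
With the tool pointing down it reaches from about 300 to 825 mm from the base axis. Payload 5.4 kg.
Tool frame: the origin (TCP) lies midway between the tips of the shut fingers; the grasp point (between the pads) lies ctrl.tcp_to_grasp behind it (ctrl.tcp_to_grasp is the distance from the TCP to the grasp point, in mm); z points along the fingers, y is the line along which they close (so a half turn about z gives the same grasp; the last joint's range is limited). The gripper opens to 92 mm and grips with 3 to 60 N. Pads are 20 mm wide; open, the fingers measure 128 mm over their backs; the gripper's body (75 mm by 189 mm) begins 69 mm behind the grasp point.
Start: joints at [0.934, 0.158, 1.597, -0, 1.386, -0.21], TCP at [238.034, 523.398, 186.801] pointing down, gripper open.
Joint ranges: [-2.91, 2.91], [-0.94, 2.29], [0.18, 2.7], [-1.29, 4.43], [0.17, 2.64], [-3, 3]. Speed limits (rad/s): [2.57, 2.57, 3.14, 3.14, 3.14, 3.14].

### API

Orientations are given as a 3x3 rotation matrix whose columns are the frame's x, y, z axes.
In Python, from plant import ctrl, imaging, ticket gives the robot as it stands.
- The arm moves only by the tool arm_command, never from a script. Its argument "increments" is a list of rows, each a list of 5 numbers: the closure, from 0 (fully open) to 1 (shut), then the shift along the tool's x, y, z in m, then the turn about the tool's z in degrees. A call has 1 to 5 rows; each row shifts and turns the commanded pose from where the row before left it, along the tool's axes as they then stand; what a row does not reach is not made up. A row lasts 1/12 s, in which the tool goes at most 41.7 mm and 7.16 degrees, less where a joint would pass 70% of its speed; a pose out of reach is approached as far as the arm can. A call is refused whole if a number of a shift passes 0.0417 or a number of a turn 7.16, either way. A call with a gripper value outside its range is refused whole. The fingers move at their own pace and stop on an object; "force" is the grip in N (left out, the last holds). Time passes only in rows, so rows that do not move let the fingers close. It gives the time, the measured TCP pose, the force, the opening and the grip force at its end, in the units of the state.
- ctrl.observe(): the state, without advancing time (a new reading comes with each control period).
- imaging.camera(name): name is "scene" or "top" or "wrist"; returns a dict with "color" (420x560x3 uint8, blue, green, red), "mtx" (3x3 intrinsics, pixels), "k1" (the pictures are not rectified: a ray, as slopes to the right and down, at radius r is drawn at 1 + k1 r^2 times it, then the intrinsics apply), "eye" and "attitude" of the camera in the world; the wrist camera has in their place "mount" (4x4, takes a point from camera to tool coordinates, whose origin is the TCP and whose axes are the flange's). Camera axes: x right, y down, z forward; pixel columns grow to the right and rows downward; lengths in mm; the calibration is good to about 2 mm. A picture is of the moment at which its call begins: read the wrist's pose just before it. There is no depth.
- ticket.job_done(): hands the job in; it is judged then, once.
The state is a dict: "time": time; "qpos": joint angles; "qd": joint speeds; "joint_efforts": joint torques, N m; "tool_pos": TCP position; "tcp_rot": TCP orientation; "wrist_force": force on the tool from outside, world axes, zero at the start; "torque": the same for the moment, N m; "grip_width": finger opening in mm; "finger_force": force on a finger pad.
Only numpy, scipy, OpenCV 4.12 (cv2) and the standard library are available. Lean on these libraries where they do the work, as an engineer would, in place of code of your own. Each camera call takes 0.05 s, during which the arm holds its last target. There are 200 camera calls.

## Working session

There is one attempt and no reset: what is moved stays moved. The work goes in short steps, Python scripts to look and compute and a tool call to move; the robot and the scene stay as the last step left them, time stands still between calls to the robot, and variables do not carry over. Pictures are saved under pics/ and viewed, at most 10 in all, crops included, and the job is handed in when it is done.

Besides the shell and the picture viewer there is one more tool, called after "Call:" as name([rows], argument=value, ...), one row to a line, values as JSON. arm_command: Moves the arm, as the interface text tells. Its arguments: {"type":"object","properties":{"increments":{"type":"array"},"force":{"type":"number"}},"required":["increments"]}

```bash
mkdir -p pics; python3 - <<'E'
from plant import ctrl, imaging
import cv2,numpy as np
s=ctrl.observe();print(s['time'],s['tool_pos'],np.round(s['tcp_rot'],3).tolist(),s['grip_width'],ctrl.tcp_to_grasp)
a=imaging.camera('top');b=imaging.camera('scene')
for n,i in(('top',a),('scene',b)):
  cv2.imwrite(f'pics/{n}0.png',i['color']);print(n,i['eye'],np.round(i['attitude'],3).tolist(),i['mtx'].tolist(),i['k1'])
E
```

```text
0.0 [237.64823004 522.88084389 185.85106197] [[-0.91, 0.414, -0.001], [0.414, 0.91, -0.001], [0.0, -0.002, -1.0]] 91.8644136828476 18.700000000000003
top [ 330.44785282   21.78126472 1368.3396238 ] [[0.021, -0.988, 0.153], [-1.0, -0.02, 0.009], [-0.006, -0.153, -0.988]] [[394.1577077587718, 0.0, 277.52535791570324], [0.0, 394.1577077587718, 210.6053222458438], [0.0, 0.0, 1.0]] 0.0195287569206511
scene [1050.49186984 -811.78967116 1455.3553003 ] [[0.862, 0.402, -0.308], [0.506, -0.705, 0.497], [-0.017, -0.584, -0.811]] [[531.6465806962282, 0.0, 286.2807511239172], [0.0, 531.6465806962282, 214.87340089280053], [0.0, 0.0, 1.0]] -0.14899394742555513
```

View pics/top0.png

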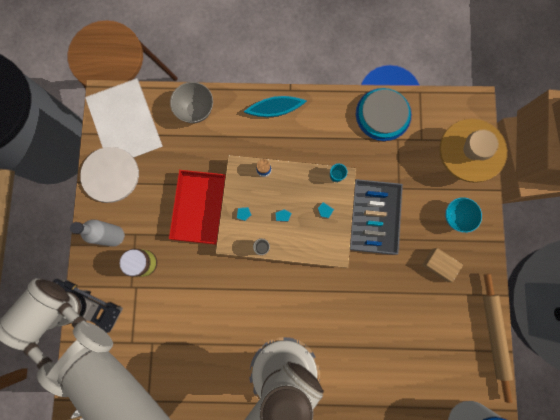

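View pics/scene0.png

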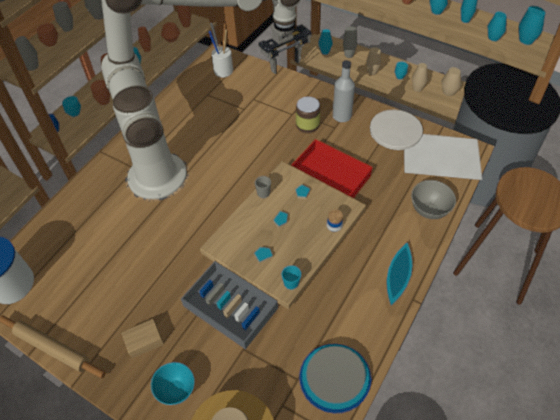

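The top view shows the scrap tray at +y (image left, about 197,207). The shards are at (243,214), (283,215) and (325,211), the jar at (263,168), the tumbler at (262,246) and the cup at (338,172). Next I'll compute world positions.

```bash
cat > h.py <<'E'
import cv2,numpy as np
from plant import ctrl,imaging
def ray(c,uv):
    m=c['mtx'];d=np.array([(uv[0]-m[0,2])/m[0,0],(uv[1]-m[1,2])/m[1,1]]);s=d.copy()
    for _ in range(20): s=d/(1+c['k1']*(s@s))
    return np.asarray(c['attitude'])@np.array([*s,1])
def onz(c,uv,z):
    r=ray(c,uv);e=np.asarray(c['eye']);return (e+r*(z-e[2])/r[2])[:2]
def blobs(c,lo,hi,roi,amin=30):
    h=cv2.cvtColor(c['color'],cv2.COLOR_BGR2HSV);m=cv2.inRange(h,lo,hi);k=np.zeros_like(m);x0,y0,x1,y1=roi;k[y0:y1,x0:x1]=1
    cs,_=cv2.findContours(m*k,cv2.RETR_EXTERNAL,cv2.CHAIN_APPROX_NONE)
    return [q for q in cs if cv2.contourArea(q)>amin]
def cen(q):
    M=cv2.moments(q);return M['m10']/M['m00'],M['m01']/M['m00']
TQ=((80,120,60),(100,255,255))
def shards(c,roi,z=74):
    for q in blobs(c,*TQ,roi):
        p=np.array([onz(c,x[0],z) for x in q]);print('tq',np.round(cen(q)),cv2.contourArea(q),onz(c,cen(q),z).round(1),'min',p.min(0).round(),'max',p.max(0).round())
E
python3 - <<'E'
from h import *
a=imaging.camera('top');b=imaging.camera('scene')
shards(a,(160,140,352,270)); print('scene');shards(b,(200,160,370,300))
for q in blobs(a,(0,150,80),(8,255,255),(160,160,235,255),200):
  p=np.array([onz(a,x[0],50) for x in q],np.float32);print('red',cv2.minAreaRect(p),cv2.boxPoints(cv2.minAreaRect(p)).round())
print('board corners',[onz(a,u,60).round() for u in((229,156),(356,168),(349,266),(217,254))])
for n,u,z in(('jar',(264,163),58),('tumb',(261,243),60),('cup',(338,170),55),('flask',(77,228),260),('tin',(133,263),110)):print(n,onz(a,u,z).round())
i=a['color'][140:270,160:410];cv2.imwrite('pics/t1.png',cv2.resize(i,None,fx=3.2,fy=3.2,interpolation=cv2.INTER_CUBIC))
E
```

```text
tq [283. 215.] 115.0 [515.5  16.8] min [500.  -8.] max [534.  39.]
tq [243. 213.] 115.0 [519.7 148.1] min [500. 125.] max [538. 168.]
tq [325. 210.] 131.5 [ 535.7 -122.9] min [ 513. -150.] max [ 560. -100.]
tq [338. 172.] 214.5 [ 666.4 -166.3] min [ 636. -194.] max [ 695. -140.]
scene
tq [226. 296.] 49.0 [ 520.9 -303.3] min [ 510. -320.] max [ 534. -288.]
tq [291. 276.] 309.5 [ 652.6 -152.7] min [ 621. -190.] max [ 682. -116.]
tq [263. 253.] 127.0 [ 537.8 -125.7] min [ 515. -152.] max [ 563. -103.]
tq [281. 218.] 99.0 [517.9  14.4] min [501.  -9.] max [536.  39.]
tq [302. 191.] 84.0 [522.8 145.6] min [504. 123.] max [543. 166.]
red ((545.108642578125, 308.046142578125), (164.11802673339844, 245.03770446777344), 85.04554748535156) [[416. 237.]
 [660. 216.]
 [674. 379.]
 [430. 400.]]
board corners [array([719., 205.]), array([ 685., -230.]), array([ 354., -204.]), array([384., 231.])]
jar [698.  84.]
tumb [423.  87.]
cup [ 679. -170.]
flask [441. 597.]
tin [349. 487.]
```

View pics/t1.png

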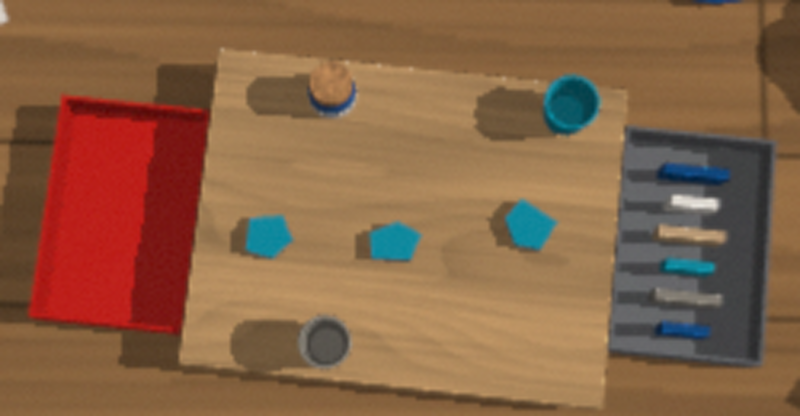

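```bash
cat >> h.py <<'E'
C=np.array([535.5,.5]);th=np.radians(-4.6);UX=np.array([np.cos(th),np.sin(th)]);UY=np.array([-np.sin(th),np.cos(th)])
def bf(p): d=np.asarray(p)[:2]-C;return np.array([d@UX,d@UY]).round(1)
def st():
    s=ctrl.observe();R=s['tcp_rot'];print('t',s['time'].__round__(2),'board xy',bf(s['tool_pos']),'z',s['tool_pos'][2].round(1),'yaw err',np.degrees(np.arctan2(R[1,1],R[0,1])-th).round(2),'tilt',np.round(R[:2,2],4),'w',s['grip_width'].round(1),'F',np.round(s['wrist_force'],1));return s
E
python3 - <<'E'
from h import *
s=st();y=np.arctan2(s['tcp_rot'][1,1],s['tcp_rot'][0,1])
t=C-26*UX+70*UY;d=(t-s['tool_pos'][:2])/14;print(t,d)
for k in range(14):
  a=y-np.radians(7)*min(k,10);Y=np.array([np.cos(a),np.sin(a)]);X=np.array([-Y[1],Y[0]]);print(k,(d@X).round(1),(d@Y).round(1))
E
```

```text
Traceback (most recent call last):
  File "h.py", line 22, in st
    s=ctrl.observe();R=s['tcp_rot'];print('t',s['time'].__round__(2),'board xy',bf(s['tool_pos']),'z',s['tool_pos'][2].round(1),'yaw err',np.degrees(np.arctan2(R[1,1],R[0,1])-th).round(2),'tilt',np.round(R[:2,2],4),'w',s['grip_width'].round(1),'F',np.round(s['wrist_force'],1));return s
                                                                                                                                                                                                                           ^^^^^^^^^^^^^^^^^^^^^
AttributeError: 'float' object has no attribute 'round'
```

```bash
sed -i "s/s\['grip_width'\].round(1)/round(s['grip_width'],1)/" h.py
python3 - <<'E'
from h import *
s=st();y=np.arctan2(s['tcp_rot'][1,1],s['tcp_rot'][0,1])
t=C-26*UX+70*UY;d=(t-s['tool_pos'][:2])/14;print(t,d)
for k in range(14):
  a=y-np.radians(7)*min(k,10);Y=np.array([np.cos(a),np.sin(a)]);X=np.array([-Y[1],Y[0]]);print(k,(d@X).round(1),(d@Y).round(1))
E
```

```text
t 0.2 board xy [-338.7  497. ] z 186.2 yaw err 70.15 tilt [-0.0007 -0.0009] w 91.8 F [ 0.6  0.6 -0. ]
[515.19767386  72.35969352] [ 19.81569909 -32.19340115]
0 -31.4 -21.1
1 -33.7 -17.1
2 -35.5 -12.9
3 -36.8 -8.5
4 -37.6 -3.9
5 -37.8 0.7
6 -37.4 5.3
7 -36.5 9.8
8 -35.0 14.2
9 -33.0 18.4
10 -30.6 22.3
11 -30.6 22.3
12 -30.6 22.3
13 -30.6 22.3
```

Call:
arm_command([
  [0.7,-0.031,-0.021,0,7],
  [0.7,-0.034,-0.017,0,7],
  [0.7,-0.036,-0.013,0,7],
  [0.7,-0.037,-0.008,0,7],
  [0.7,-0.038,-0.004,0,7],
])

```text
time: 0.62
tool_pos: [338.4, 360.6, 186.6]
tcp_rot: [[-0.504, 0.864, -0.0], [0.864, 0.504, -0.0], [-0.0, -0.0, -1.0]]
wrist_force: [1.1, -0.1, 0.9]
grip_width: 60.7
finger_force: 0.0
```

Call:
arm_command([
  [0.7,-0.038,0.001,0,7],
  [0.7,-0.037,0.005,0,7],
  [0.7,-0.036,0.01,0,7],
  [0.7,-0.035,0.014,0,7],
  [0.7,-0.033,0.018,0,7],
])

```text
time: 1.03
tool_pos: [437.0, 200.2, 186.8]
tcp_rot: [[0.084, 0.996, 0.0], [0.996, -0.084, 0.0], [0.0, 0.0, -1.0]]
wrist_force: [0.0, 0.4, 0.2]
grip_width: 28.2
finger_force: 0.0
```

Call:
arm_command([
  [0.7,-0.03,0.022,0,0],
  [0.7,-0.03,0.022,0,0],
  [0.7,-0.03,0.022,0,0],
  [0.7,-0.03,0.022,0,0],
  [0.7,0,0,0,0],
])

```text
time: 1.45
tool_pos: [517.4, 70.2, 186.7]
tcp_rot: [[0.083, 0.997, 0.001], [0.997, -0.083, -0.002], [-0.002, 0.001, -1.0]]
wrist_force: [0.7, -0.5, -0.6]
grip_width: 27.5
finger_force: 0.0
```

```bash
python3 - <<'E'
from h import *
st()
E
```

```text
t 1.45 board xy [-23.6  68. ] z 186.7 yaw err -0.18 tilt [ 0.0013 -0.0023] w 27.5 F [ 0.7 -0.5 -0.6]
```

Call:
arm_command([
  [0.7,0,-0.002,0.04,0],
  [0.7,0,0,0.04,0],
  [0.7,0,0,0.03,0],
  [0.7,0,0,0.011,0],
  [0.7,0,0,0,0],
])

```text
time: 1.87
tool_pos: [509.8, 76.2, 62.7]
tcp_rot: [[0.077, 0.997, -0.007], [0.997, -0.077, 0.001], [0.0, -0.007, -1.0]]
wrist_force: [-0.3, 0.2, 0.8]
grip_width: 27.2
finger_force: 0.0
```

Call:
arm_command([
  [0.7,0.02,0,0,0],
  [0.7,0.015,0,0,0],
  [0.7,0.015,0,0,0],
  [0.7,0.015,0,0,0],
  [0.7,0.01,0,0,0],
])

```text
time: 2.28
tool_pos: [520.7, 152.1, 68.7]
tcp_rot: [[0.077, 0.997, 0.004], [0.997, -0.077, 0.001], [0.001, 0.004, -1.0]]
wrist_force: [-0.2, -0.8, 0.0]
grip_width: 27.9
finger_force: 0.0
```

```bash
python3 - <<'E'
from h import *
st();c=imaging.camera('scene');shards(c,(200,160,370,300));cv2.imwrite('pics/s2.png',cv2.resize(c['color'][130:310,180:400],None,fx=3.3,fy=3.3,interpolation=cv2.INTER_CUBIC))
E
```

```text
t 2.28 board xy [-26.9 149.9] z 68.7 yaw err 0.2 tilt [0.0045 0.0006] w 27.9 F [-0.2 -0.8  0. ]
tq [226. 296.] 49.5 [ 520.8 -303.5] min [ 509. -321.] max [ 534. -288.]
tq [291. 276.] 309.5 [ 652.6 -152.7] min [ 621. -190.] max [ 682. -116.]
tq [263. 253.] 128.5 [ 537.9 -125.6] min [ 515. -152.] max [ 563. -103.]
tq [281. 218.] 101.5 [518.1  14.2] min [501.  -9.] max [537.  39.]
tq [302. 191.] 76.0 [522.  143.6] min [504. 123.] max [543. 166.]
```

View pics/s2.png

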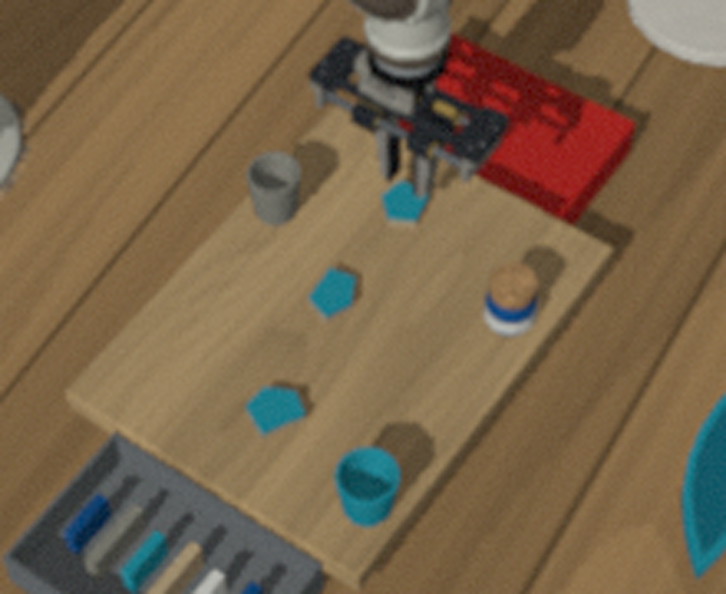

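The shard at about (403,203) hasn't moved, and the fingers seem to be past or over it. I need to measure where the fingertips really are before pushing on.

Call:
arm_command([
  [0.7,0,0,0,0],
  [0.7,0,0,0,0],
])

```text
time: 2.5
tool_pos: [519.4, 150.2, 66.8]
tcp_rot: [[0.077, 0.997, 0.001], [0.997, -0.077, -0.0], [-0.0, 0.002, -1.0]]
wrist_force: [-0.3, -0.4, -0.1]
grip_width: 27.3
finger_force: 0.0
```

```bash
python3 - <<'E'
from h import *
s=st();c=imaging.camera('scene');shards(c,(200,160,370,300))
def proj(c,P):
    p=np.asarray(c['attitude']).T@(np.asarray(P)-c['eye']);d=p[:2]/p[2];d=d*(1+c['k1']*(d@d));return np.array([c['mtx'][0,0]*d[0]+c['mtx'][0,2],c['mtx'][1,1]*d[1]+c['mtx'][1,2]])
R=s['tcp_rot'];T=s['tool_pos'];o=np.array([180,130]);
im=cv2.resize(c['color'][130:230,230:350],None,fx=6,fy=6,interpolation=cv2.INTER_CUBIC)
for y in(-14,14,-32,32):
  for x in(-10,10):
    u=(proj(c,T+R@[x,y,0])-[230,130])*6;cv2.circle(im,tuple(int(v) for v in u),3,(0,0,255) if x>0 else (0,255,255),-1)
cv2.imwrite('pics/s3.png',im)
w=imaging.camera('wrist');cv2.imwrite('pics/w3.png',w['color']);print(np.round(w['mount'],3).tolist())
E
```

```text
t 2.5 board xy [-28.1 147.9] z 66.8 yaw err 0.17 tilt [ 0.0015 -0.0003] w 27.3 F [-0.3 -0.4 -0.1]
tq [226. 296.] 47.0 [ 521.  -303.2] min [ 509. -321.] max [ 534. -288.]
tq [291. 276.] 310.0 [ 652.6 -152.8] min [ 621. -190.] max [ 682. -116.]
tq [263. 253.] 128.0 [ 537.9 -125.8] min [ 515. -152.] max [ 563. -103.]
tq [281. 218.] 100.5 [518.4  14.1] min [502. -11.] max [537.  39.]
tq [302. 191.] 72.5 [521.6 143.1] min [504. 123.] max [543. 166.]
[[-0.0, -0.958, -0.285, 80.534], [1.0, -0.0, -0.0, -0.039], [0.0, -0.285, 0.958, -197.391], [0.0, 0.0, 0.0, 1.0]]
```

View pics/s3.png

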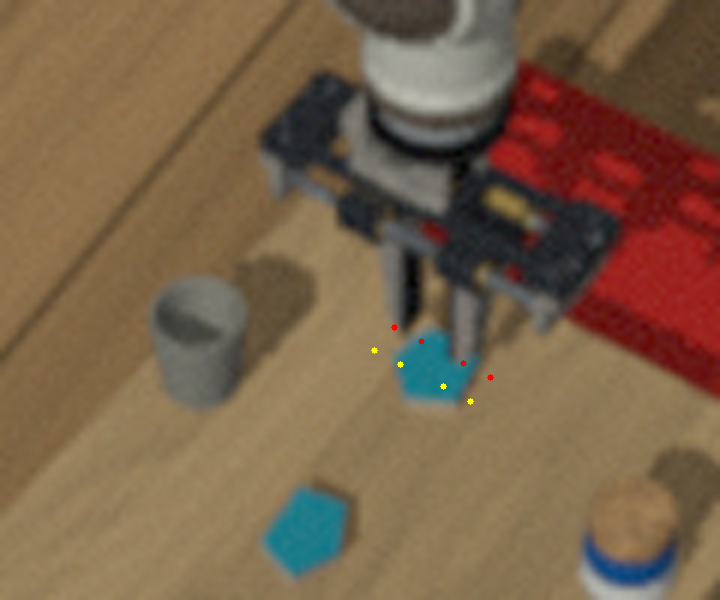

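View pics/w3.png

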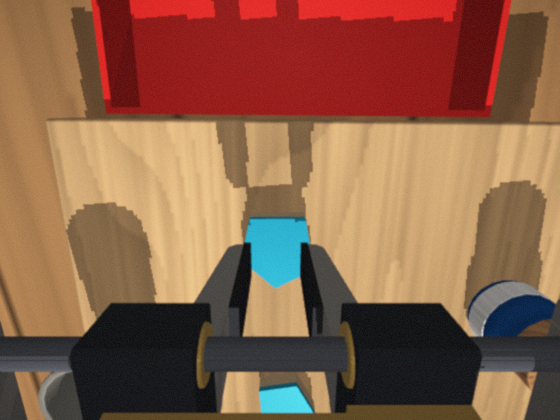

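The scene crop shows the tips at about (405,325) and (463,355), roughly 20 px (about 10 mm) higher than the TCP model predicts. So the half-open fingertips passed over shard A, which didn't move. I'll go back behind it and come down lower, watching the force.

Call:
arm_command([
  [0.7,0,0,-0.015,0],
  [0.7,-0.035,0,0,0],
  [0.7,-0.038,0.001,0,0],
  [0.7,0,0,0.015,0],
  [0.7,0,0,0.004,0],
])

```text
time: 3.02
tool_pos: [513.3, 75.4, 60.7]
tcp_rot: [[0.082, 0.997, -0.002], [0.997, -0.082, 0.0], [-0.0, -0.002, -1.0]]
wrist_force: [-1.0, 0.1, -0.3]
grip_width: 27.8
finger_force: 0.0
```

Call:
arm_command([
  [0.7,0,0,0.002,0],
  [0.7,0,0,0.001,0],
  [0.7,0,0,0,0],
])

```text
time: 3.27
tool_pos: [514.0, 78.2, 58.8]
tcp_rot: [[0.077, 0.997, -0.0], [0.997, -0.077, 0.0], [0.0, -0.0, -1.0]]
wrist_force: [-0.2, 0.4, -0.3]
grip_width: 27.5
finger_force: 0.0
```

```bash
python3 - <<'E'
from h import *
s=st();c=imaging.camera('scene');shards(c,(200,160,370,300))
im=cv2.resize(c['color'][150:240,240:350],None,fx=7,fy=6.6,interpolation=cv2.INTER_CUBIC)
w=imaging.camera('wrist')['color'][150:350,150:410]
cv2.imwrite('pics/s4.png',np.hstack([cv2.resize(im,(400,330)),cv2.resize(w,(400,330))]))
E
```

```text
t 3.27 board xy [-27.7  75.7] z 58.8 yaw err 0.2 tilt [-0.0003  0.0001] w 27.5 F [-0.2  0.4 -0.3]
tq [226. 296.] 50.5 [ 520.8 -303.1] min [ 509. -321.] max [ 534. -287.]
tq [291. 277.] 308.0 [ 652.7 -153. ] min [ 621. -190.] max [ 682. -116.]
tq [263. 253.] 128.0 [ 537.7 -125.6] min [ 515. -152.] max [ 563. -103.]
tq [281. 218.] 101.0 [518.   14.3] min [501.  -9.] max [536.  39.]
```

View pics/s4.png

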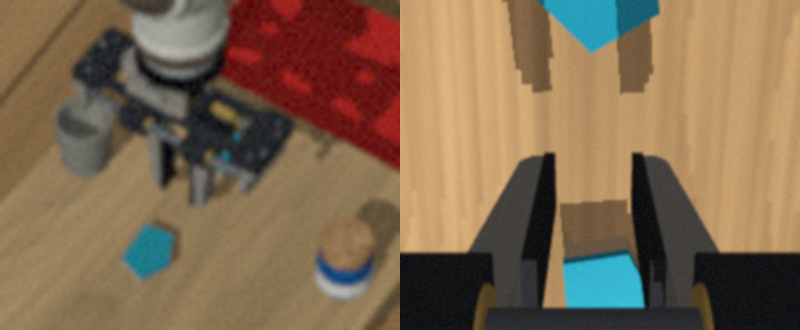

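The wrist crop shows the fingers behind shard A, straddling its rear corner at (592,50). The finger shadows are still offset, so there is clearance at TCP z 59. I'll step down until the fingers touch.

Call:
arm_command([
  [0.7,0,0,0.002,0],
  [0.7,0,0,0.002,0],
  [0.7,0,0,0,0],
  [0.7,0,0,0,0],
])

```text
time: 3.7
tool_pos: [513.9, 77.7, 54.7]
tcp_rot: [[0.077, 0.997, -0.0], [0.997, -0.077, 0.0], [-0.0, -0.0, -1.0]]
wrist_force: [0.3, 0.5, -0.7]
grip_width: 27.5
finger_force: 0.0
```

Call:
arm_command([
  [0.7,0,0,0.002,0],
  [0.7,0,0,0,0],
  [0.7,0,0,0,0],
])

```text
time: 3.95
tool_pos: [513.9, 77.5, 52.7]
tcp_rot: [[0.078, 0.997, -0.0], [0.997, -0.078, -0.0], [-0.0, -0.0, -1.0]]
wrist_force: [0.5, 0.3, -1.2]
grip_width: 27.4
finger_force: 0.0
```

Call:
arm_command([
  [0.7,0,0,0.002,0],
  [0.7,0,0,0,0],
  [0.7,0,0,0,0],
])

```text
time: 4.2
tool_pos: [513.9, 77.5, 50.6]
tcp_rot: [[0.078, 0.997, -0.0], [0.997, -0.078, 0.0], [0.0, -0.0, -1.0]]
wrist_force: [0.2, -0.1, 0.6]
grip_width: 27.6
finger_force: 0.0
```

Call:
arm_command([
  [0.7,0,0,0.002,0],
  [0.7,0,0,0,0],
  [0.7,0,0,0,0],
])

```text
time: 4.45
tool_pos: [513.9, 77.5, 48.6]
tcp_rot: [[0.078, 0.997, -0.0], [0.997, -0.078, 0.0], [-0.0, -0.0, -1.0]]
wrist_force: [-0.1, -0.4, -0.2]
grip_width: 27.6
finger_force: 0.0
```

Call:
arm_command([
  [0.7,0,0,0.002,0],
  [0.7,0,0,0,0],
  [0.7,0,0,0,0],
])

```text
time: 4.7
tool_pos: [513.9, 77.6, 46.6]
tcp_rot: [[0.078, 0.997, -0.0], [0.997, -0.078, 0.0], [-0.0, -0.0, -1.0]]
wrist_force: [-1.2, -0.3, 0.2]
grip_width: 27.3
finger_force: 0.0
```

Call:
arm_command([
  [0.7,0,0,0.002,0],
  [0.7,0,0,0,0],
  [0.7,0,0,0,0],
])

```text
time: 4.95
tool_pos: [513.9, 77.5, 44.6]
tcp_rot: [[0.078, 0.997, -0.0], [0.997, -0.078, 0.0], [-0.0, -0.0, -1.0]]
wrist_force: [-0.5, -0.2, 0.4]
grip_width: 27.7
finger_force: 0.0
```

```bash
python3 - <<'E'
from h import *
s=st();c=imaging.camera('scene')
im=cv2.resize(c['color'][165:215,275:325],(400,400),interpolation=cv2.INTER_CUBIC)
w=imaging.camera('wrist')['color'][150:350,180:380]
cv2.imwrite('pics/s5.png',np.hstack([im,cv2.resize(w,(400,400))]))
E
```

```text
t 4.95 board xy [-27.7  75.1] z 44.6 yaw err 0.15 tilt [-0.0003  0.    ] w 27.7 F [-0.5 -0.2  0.4]
```

View pics/s5.png

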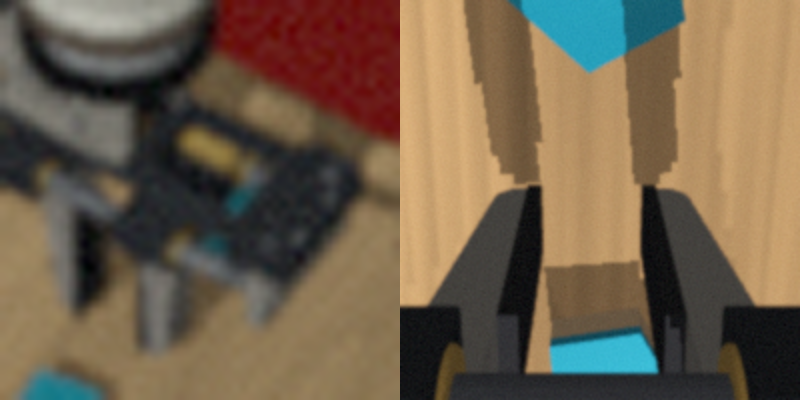

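The wrist crop shows the finger shadows nearly meeting the tips at (535,187) and (648,187). So the tips are about 1 mm above the board, which puts them around 16 mm behind the nominal TCP. I'll raise slightly and push.

Call:
arm_command([
  [0.7,0.01,0,-0.002,0],
  [0.7,0.015,0.001,0,0],
  [0.7,0.015,0,0,0],
  [0.7,0.015,0,0,0],
  [0.7,0.015,0,0,0],
])

```text
time: 5.47
tool_pos: [520.6, 148.6, 47.1]
tcp_rot: [[0.078, 0.997, 0.0], [0.997, -0.078, 0.0], [0.0, 0.0, -1.0]]
wrist_force: [0.2, 0.7, -1.0]
grip_width: 27.4
finger_force: 0.0
```

```bash
python3 - <<'E'
from h import *
s=st();c=imaging.camera('scene');shards(c,(200,160,370,300))
w=imaging.camera('wrist')
def wsh(w,s,z=74):
    M=np.asarray(w['mount']);R=np.asarray(s['tcp_rot']);c=dict(w);c['eye']=s['tool_pos']+R@M[:3,3];c['attitude']=R@M[:3,:3]
    for q in blobs(c,*TQ,(0,0,560,420),150):
        p=np.array([bf(onz(c,x[0],z)) for x in q]);print('wrist: board',bf(onz(c,cen(q),z)),p.min(0),p.max(0),cv2.contourArea(q))
wsh(w,s)
E
sed -n '/x/p' /dev/null; cat >> h.py <<'E'
def wsh(w,s,z=74):
    M=np.asarray(w['mount']);R=np.asarray(s['tcp_rot']);c=dict(w);c['eye']=s['tool_pos']+R@M[:3,3];c['attitude']=R@M[:3,:3]
    for q in blobs(c,*TQ,(0,0,560,420),150):
        p=np.array([bf(onz(c,x[0],z)) for x in q]);print('wrist: board',bf(onz(c,cen(q),z)),p.min(0),p.max(0),cv2.contourArea(q))
E
```

```text
t 5.47 board xy [-26.8 146.4] z 47.1 yaw err 0.15 tilt [0.0003 0.0003] w 27.4 F [ 0.2  0.7 -1. ]
tq [226. 296.] 50.5 [ 520.8 -303.1] min [ 509. -321.] max [ 534. -287.]
tq [291. 277.] 308.5 [ 652.7 -153. ] min [ 621. -190.] max [ 682. -117.]
tq [263. 253.] 128.5 [ 537.8 -125.8] min [ 515. -152.] max [ 563. -103.]
tq [281. 218.] 98.5 [517.9  14.5] min [501.  -9.] max [537.  39.]
tq [301. 191.] 62.5 [518.6 143.2] min [504. 123.] max [540. 166.]
wrist: board [-26.9 143.5] [-44.9 116.3] [ -9.9 163.5] 3545.5
```

```bash
python3 - <<'E'
from h import *
a=imaging.camera('wrist')['color'][120:380,150:410];c=imaging.camera('scene')['color'][160:215,270:325];t=imaging.camera('top')['color'][190:235,215:260]
cv2.imwrite('pics/s6.png',np.hstack([cv2.resize(a,(460,460)),cv2.resize(c,(330,460),interpolation=cv2.INTER_CUBIC)]))
E
```

```text
(no output)
```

View pics/s6.png

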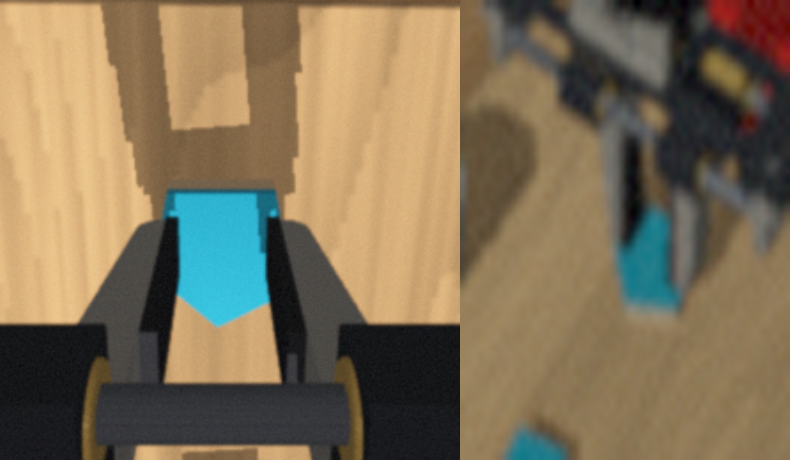

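The wrist crop shows shard A between or under the tips at (178,220) and (268,218), and it still hasn't moved. I'll triangulate the tips from their known 27.4 mm gap in the wrist view and check that against the scene view.

```bash
python3 - <<'E'
from h import *
w=imaging.camera('wrist');s=st();M=np.asarray(w['mount']);print(w['mtx'][0,0],w['k1'])
c=dict(w);c['attitude']=M[:3,:3]
l=ray(c,(250.6,244.3));r=ray(c,(301.5,243.2));k=27.4/abs(l[1]-r[1]);print('tip in tool',M[:3,3]+k*l,M[:3,3]+k*r)
sc=imaging.camera('scene');R=s['tcp_rot'];T=s['tool_pos'];E0=np.asarray(sc['eye']);We=T+R@M[:3,3]
for a,b in((l,(300,189)),(r,(306,194))):
  d1=R@a;d2=ray(sc,b);A=np.c_[d1,-d2];t=np.linalg.lstsq(A,E0-We,rcond=None)[0];p,q=We+t[0]*d1,E0+t[1]*d2;print(p.round(1),q.round(1))
h=cv2.cvtColor(sc['color'],cv2.COLOR_BGR2HSV)
print('scene pt z64/74',[bf(onz(sc,(307.5,194.7),z)) for z in(62,74,80)])
# shard width along x from wrist at z74 and edges
q=max(blobs(w,*TQ,(0,0,560,420),150),key=cv2.contourArea);a=cv2.approxPolyDP(q,4,True)[:,0]
cc=dict(w);cc['eye']=We;cc['attitude']=R@M[:3,:3];print([(x.tolist(),bf(onz(cc,x,74)).tolist()) for x in a])
E
```

```text
t 5.77 board xy [-26.7 144.6] z 46.9 yaw err 0.13 tilt [ 0.     -0.0003] w 27.5 F [ 1.2 -0.7 -0.4]
330.35916458898896 -0.0006673068749209059
tip in tool [ 10.92227147 -13.42608557 -32.57458115] [ 11.47856131  13.97391443 -32.39977751]
[506.4 153.2  66.1] [509.6 154.   65.4]
[536.3 149.1  60.4] [535.5 148.8  60.5]
scene pt z64/74 [array([ -5.5, 147.1]), array([ -0.5, 139.3]), array([  2. , 135.3])]
[([245, 224], [-43.4, 165.1]), ([241, 243], [-45.9, 154.0]), ([250, 244], [-40.9, 153.4]), ([250, 283], [-41.4, 129.1]), ([272, 300], [-28.7, 118.0]), ([302, 286], [-11.4, 127.2]), ([300, 243], [-13.1, 154.0]), ([308, 243], [-8.7, 154.0]), ([304, 224], [-11.2, 165.2])]
```

```bash
python3 - <<'E'
from h import *
s=st();sc=imaging.camera('scene')
for z in range(70,160,10): print(z,bf(onz(sc,(320.8,189.3),z)), bf(onz(sc,(307.3,194.9),z)))
E
```

```text
t 5.82 board xy [-26.7 144.5] z 46.8 yaw err 0.11 tilt [-0.0001 -0.0002] w 27.6 F [ 0.4  1.  -0.1]
70 [ 21.8 185.7] [ -2.2 140.8]
80 [ 25.8 178.9] [  2.  134.3]
90 [ 29.8 172. ] [  6.1 127.7]
100 [ 33.8 165.1] [ 10.3 121.1]
110 [ 37.9 158.2] [ 14.5 114.6]
120 [ 41.9 151.3] [ 18.7 108. ]
130 [ 45.9 144.4] [ 22.9 101.4]
140 [ 49.9 137.5] [27.1 94.9]
150 [ 53.9 130.6] [31.3 88.3]
```

Call:
arm_command([
  [0.7,0,0,-0.03,0],
  [0.7,-0.02,0,-0.03,0],
  [1,-0.035,0,0,0],
  [1,-0.015,0,0,0],
  [1,0,0,0,0],
])

```text
time: 6.28
tool_pos: [515.5, 74.4, 107.6]
tcp_rot: [[0.082, 0.997, 0.001], [0.997, -0.082, -0.001], [-0.001, 0.001, -1.0]]
wrist_force: [-0.2, -1.2, -0.6]
grip_width: 9.2
finger_force: 0.0
```

Call:
arm_command([
  [1,0,0,0,0],
  [1,0,0,0,0],
  [1,0,0,0,0],
])

```text
time: 6.53
tool_pos: [514.8, 78.2, 106.4]
tcp_rot: [[0.077, 0.997, -0.001], [0.997, -0.077, 0.0], [0.0, -0.001, -1.0]]
wrist_force: [-0.9, 0.3, 0.3]
grip_width: 0.2
finger_force: 0.0
```

```bash
python3 - <<'E'
from h import *
st();w=imaging.camera('wrist');c=imaging.camera('scene')
cv2.imwrite('pics/s7.png',np.hstack([cv2.resize(w['color'],(400,300)),cv2.resize(c['color'][140:215,260:360],(400,300),interpolation=cv2.INTER_CUBIC)]))
shards(c,(200,160,370,300))
E
```

```text
t 6.53 board xy [-26.9  75.7] z 106.4 yaw err 0.18 tilt [-0.0008  0.0003] w 0.2 F [-0.9  0.3  0.3]
tq [226. 296.] 49.0 [ 520.9 -303.3] min [ 510. -320.] max [ 534. -288.]
tq [291. 276.] 309.5 [ 652.6 -152.7] min [ 621. -190.] max [ 682. -116.]
tq [263. 253.] 126.0 [ 537.6 -125.7] min [ 515. -152.] max [ 563. -103.]
tq [281. 218.] 99.5 [518.1  14.4] min [502.  -9.] max [537.  39.]
tq [301. 191.] 60.5 [520.7 140.9] min [501. 123.] max [543. 157.]
```

View pics/s7.png

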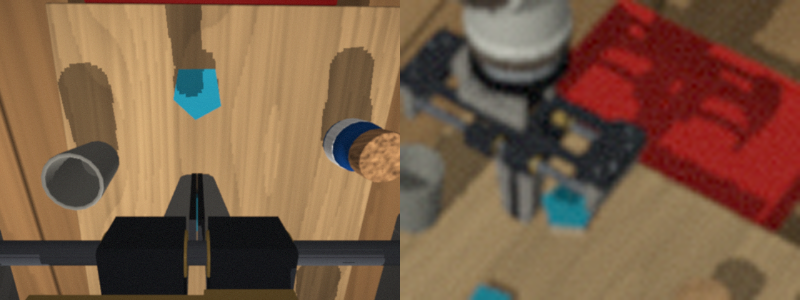

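The fingers are shut and behind shard A, with the tip at about (522,218) in the right half. Tip row 245 in the wrist view is the same open or shut, so the tips sit about 32 mm behind the nominal TCP. I'll reopen to 0.7 and come down further, watching the force.

Call:
arm_command([
  [0.7,0,0,0.03,0],
  [0.7,0,0,0.03,0],
  [0.7,0,0,0.01,0],
  [0.7,0,0,0,0],
  [0.7,0,0,0,0],
])

```text
time: 7.05
tool_pos: [514.8, 77.9, 36.6]
tcp_rot: [[0.077, 0.997, -0.001], [0.997, -0.077, 0.0], [0.0, -0.001, -1.0]]
wrist_force: [0.8, -0.3, 0.3]
grip_width: 27.5
finger_force: 0.0
```

Call:
arm_command([
  [0.7,0,0,0.002,0],
  [0.7,0,0,0.001,0],
  [0.7,0,0,0,0],
])

```text
time: 7.3
tool_pos: [515.4, 77.5, 34.2]
tcp_rot: [[0.077, 0.997, 0.001], [0.997, -0.077, -0.0], [0.0, 0.001, -1.0]]
wrist_force: [0.5, -0.1, 0.0]
grip_width: 27.7
finger_force: 0.0
```

Call:
arm_command([
  [0.7,0,0,0.002,0],
  [0.7,0,0,0,0],
  [0.7,0,0,0,0],
])

```text
time: 7.55
tool_pos: [515.7, 77.4, 32.6]
tcp_rot: [[0.078, 0.997, 0.001], [0.997, -0.078, -0.0], [0.0, 0.001, -1.0]]
wrist_force: [-1.1, 1.1, 5.4]
grip_width: 27.8
finger_force: 2.4
```

Call:
arm_command([
  [0.7,0,0,0.002,0],
  [0.7,0,0,0,0],
  [0.7,0,0,0,0],
])

```text
time: 7.8
tool_pos: [515.7, 77.4, 32.5]
tcp_rot: [[0.077, 0.997, 0.0], [0.997, -0.077, -0.0], [-0.0, 0.0, -1.0]]
wrist_force: [-7.8, -0.2, 19.9]
grip_width: 27.6
finger_force: 10.2
```

Contact came at TCP z 32.6, so the tip offset is about 27 mm. Now I'll raise 5 mm and push.

Call:
arm_command([
  [0.7,0,0,-0.005,0],
  [0.7,0.01,0,0,0],
  [0.7,0.015,0,0,0],
  [0.7,0.015,0,0,0],
  [0.7,0.015,0,0,0],
])

```text
time: 8.22
tool_pos: [519.0, 133.4, 34.2]
tcp_rot: [[0.078, 0.997, -0.001], [0.997, -0.078, 0.0], [0.0, -0.001, -1.0]]
wrist_force: [0.3, 0.5, 0.6]
grip_width: 27.5
finger_force: 0.2
```

```bash
python3 - <<'E'
from h import *
s=st();wsh(imaging.camera('wrist'),s);shards(imaging.camera('scene'),(200,160,370,300))
E
```

```text
t 8.22 board xy [-27.1 131.1] z 34.2 yaw err 0.13 tilt [-0.0006  0.0001] w 27.5 F [0.3 0.5 0.6]
wrist: board [-23.5  37.5] [-38.9  34.6] [-10.2  42.4] 321.5
wrist: board [-28.8 158.9] [-50.4 132.2] [ -5.4 180.8] 5919.0
tq [226. 296.] 50.5 [ 520.8 -303.1] min [ 509. -321.] max [ 534. -287.]
tq [291. 276.] 309.5 [ 652.7 -152.8] min [ 621. -190.] max [ 682. -116.]
tq [263. 253.] 128.0 [ 537.9 -125.8] min [ 515. -152.] max [ 563. -103.]
tq [281. 218.] 101.5 [518.1  14.2] min [501.  -9.] max [537.  39.]
```

Shard A is sliding. I'll push it over the edge.

Call:
arm_command([
  [0.7,0.02,0,0,0],
  [0.7,0.025,0,0,0],
  [0.7,0.025,0,0,0],
  [0.7,0.025,0,0,0],
  [0.7,0.025,0,0,0],
])

```text
time: 8.73
tool_pos: [528.4, 252.5, 34.3]
tcp_rot: [[0.078, 0.997, -0.001], [0.997, -0.078, -0.0], [-0.0, -0.001, -1.0]]
wrist_force: [0.0, -0.3, -0.2]
grip_width: 27.4
finger_force: 0.0
```

Call:
arm_command([
  [0.7,0.005,0,0,0],
  [0.7,0,0,0,0],
  [0.7,0,0,0,0],
])

```text
time: 8.98
tool_pos: [528.7, 256.1, 34.3]
tcp_rot: [[0.077, 0.997, -0.001], [0.997, -0.077, -0.001], [-0.001, -0.001, -1.0]]
wrist_force: [-0.4, 0.1, -0.1]
grip_width: 27.6
finger_force: 0.0
```

```bash
python3 - <<'E'
from h import *
s=st();wsh(imaging.camera('wrist'),s,20)
E
```

```text
t 8.98 board xy [-27.3 254.2] z 34.3 yaw err 0.16 tilt [-0.0008 -0.0008] w 27.6 F [-0.4  0.1 -0.1]
wrist: board [-32.2 257.6] [-54.4 231.1] [-11.  278.4] 3047.0
```

A is in the tray at about y 257. Next is B: lift, go back to y = -50 and x = -20, and come down.

Call:
arm_command([
  [0.7,0,0,-0.035,0],
  [0.7,-0.03,0.003,-0.01,0],
  [0.7,-0.04,0.003,0,0],
  [0.7,-0.04,0.001,0,0],
  [0.7,-0.04,0,0,0],
])

```text
time: 9.45
tool_pos: [524.1, 104.0, 80.2]
tcp_rot: [[0.078, 0.997, 0.001], [0.997, -0.078, -0.001], [-0.0, 0.001, -1.0]]
wrist_force: [0.2, -0.2, 0.4]
grip_width: 27.5
finger_force: 0.0
```

Call:
arm_command([
  [0.7,-0.04,0,0,0],
  [0.7,-0.04,0,0,0],
  [0.7,-0.04,0,0,0],
  [0.7,-0.034,0,0,0],
  [0.7,0,0,0,0],
])

```text
time: 9.87
tool_pos: [511.6, -53.4, 80.1]
tcp_rot: [[0.085, 0.996, 0.0], [0.996, -0.085, -0.003], [-0.003, 0.001, -1.0]]
wrist_force: [-0.6, 0.1, -0.5]
grip_width: 27.5
finger_force: 0.0
```

Call:
arm_command([
  [0.7,0,0,0.02,0],
  [0.7,0,0,0,0],
  [0.7,0,0,0,0],
])

```text
time: 10.12
tool_pos: [510.8, -46.6, 58.8]
tcp_rot: [[0.079, 0.997, -0.003], [0.997, -0.079, 0.001], [0.001, -0.003, -1.0]]
wrist_force: [0.5, 0.2, -0.4]
grip_width: 27.3
finger_force: 0.0
```

```bash
python3 - <<'E'
from h import *
s=st();wsh(imaging.camera('wrist'),s)
E
```

```text
t 10.12 board xy [-20.9 -49. ] z 58.8 yaw err 0.09 tilt [-0.0031  0.0011] w 27.3 F [ 0.5  0.2 -0.4]
wrist: board [ 136.3 -156.9] [ 116.4 -178.6] [ 155.1 -137.8] 2458.0
wrist: board [   3.9 -142.3] [ -13.  -151.7] [  14.7 -137.5] 341.0
wrist: board [-21.   13.7] [-39.8 -14.5] [ 0.7 37.8] 5254.5
```

Call:
arm_command([
  [0.7,0,0,0.015,0],
  [0.7,0,0,0.009,0],
  [0.7,0,0,0,0],
  [0.7,0,0,0,0],
])

```text
time: 10.5
tool_pos: [512.0, -46.2, 35.6]
tcp_rot: [[0.077, 0.997, -0.001], [0.997, -0.077, 0.0], [0.0, -0.001, -1.0]]
wrist_force: [-0.3, 0.0, 0.2]
grip_width: 27.4
finger_force: 0.0
```

Call:
arm_command([
  [0.7,0.015,0,0,0],
  [0.7,0.015,0,0,0],
  [0.7,0.015,0,0,0],
  [0.7,0.015,0,0,0],
  [0.7,0.015,0,0,0],
])

```text
time: 10.92
tool_pos: [518.9, 28.8, 36.8]
tcp_rot: [[0.077, 0.997, 0.001], [0.997, -0.077, -0.0], [-0.0, 0.001, -1.0]]
wrist_force: [0.2, -0.2, 0.9]
grip_width: 27.6
finger_force: 0.1
```

```bash
python3 - <<'E'
from h import *
s=st();wsh(imaging.camera('wrist'),s)
E
```

```text
t 10.92 board xy [-18.8  26.8] z 36.8 yaw err 0.16 tilt [ 0.0014 -0.0004] w 27.6 F [ 0.2 -0.2  0.9]
wrist: board [-18.7  56.7] [-37.   27.2] [ 2.4 80. ] 5732.5
```

Call:
arm_command([
  [0.7,0.02,0,0,0],
  [0.7,0.02,0,0,0],
  [0.7,0.02,0,0,0],
  [0.7,0.02,0,0,0],
  [0.7,0.02,0,0,0],
])

```text
time: 11.38
tool_pos: [526.6, 128.3, 36.7]
tcp_rot: [[0.077, 0.997, 0.001], [0.997, -0.077, -0.0], [-0.0, 0.001, -1.0]]
wrist_force: [-0.6, 0.2, -0.3]
grip_width: 27.8
finger_force: 0.1
```

```bash
python3 - <<'E'
from h import *
s=st();wsh(imaging.camera('wrist'),s)
E
```

```text
t 11.38 board xy [-19.1 126.7] z 36.7 yaw err 0.16 tilt [ 0.0012 -0.0003] w 27.8 F [-0.6  0.2 -0.3]
wrist: board [-18.7 156.2] [-37.8 126.5] [  2.1 179.3] 5719.0
wrist: board [-28.8 240.5] [-45.9 226.6] [-13.  251.9] 3959.0
```

Call:
arm_command([
  [0.7,0.02,0,0,0],
  [0.7,0.025,0,0,0],
  [0.7,0.028,0,0,0],
  [0.7,0.028,0,0,0],
  [0.7,0.028,0,0,0],
])

```text
time: 11.85
tool_pos: [536.6, 257.0, 36.6]
tcp_rot: [[0.078, 0.997, 0.001], [0.997, -0.078, -0.0], [-0.0, 0.001, -1.0]]
wrist_force: [0.8, -0.1, -0.0]
grip_width: 27.4
finger_force: 0.0
```

Call:
arm_command([
  [0.7,0,0,0,0],
  [0.7,0,0,0,0],
  [0.7,0,0,0,0],
])

```text
time: 12.1
tool_pos: [536.2, 255.5, 36.0]
tcp_rot: [[0.077, 0.997, 0.0], [0.997, -0.077, -0.001], [-0.001, 0.0, -1.0]]
wrist_force: [0.5, 0.1, -0.4]
grip_width: 27.6
finger_force: 0.0
```

```bash
python3 - <<'E'
from h import *
s=st();wsh(imaging.camera('wrist'),s,20)
E
```

```text
t 12.1 board xy [-19.7 254.2] z 36.0 yaw err 0.16 tilt [ 0.0002 -0.0006] w 27.6 F [ 0.5  0.1 -0.4]
wrist: board [-17.  263.6] [-54.6 231. ] [ 16.5 292.9] 5073.0
```

B is in the tray. Now C: move to x = 11, y = -180.

Call:
arm_command([
  [0.7,0,0,-0.035,0],
  [0.7,-0.034,0.003,-0.01,0],
  [0.7,-0.04,0.004,0,0],
  [0.7,-0.04,0.003,0,0],
  [0.7,-0.04,0.003,0,0],
])

```text
time: 12.57
tool_pos: [536.8, 99.0, 81.4]
tcp_rot: [[0.078, 0.997, 0.001], [0.997, -0.078, -0.0], [-0.0, 0.001, -1.0]]
wrist_force: [1.0, -0.0, 0.1]
grip_width: 27.7
finger_force: 0.0
```

Call:
arm_command([
  [0.7,-0.04,0.003,0,0],
  [0.7,-0.04,0.003,0,0],
  [0.7,-0.04,0.003,0,0],
  [0.7,-0.04,0.003,0,0],
  [0.7,-0.04,0.003,0,0],
])

```text
time: 12.98
tool_pos: [535.4, -102.0, 81.1]
tcp_rot: [[0.079, 0.997, 0.0], [0.997, -0.079, -0.0], [-0.0, 0.0, -1.0]]
wrist_force: [0.9, 0.0, 0.0]
grip_width: 27.7
finger_force: 0.0
```

Call:
arm_command([
  [0.7,-0.04,0.003,0,0],
  [0.7,-0.04,0,0,0],
  [0.7,0,0,0.01,0],
  [0.7,0,0,0,0],
  [0.7,0,0,0,0],
])

```text
time: 13.4
tool_pos: [531.9, -178.6, 70.0]
tcp_rot: [[0.079, 0.997, -0.002], [0.997, -0.079, 0.001], [0.001, -0.002, -1.0]]
wrist_force: [-0.6, 0.8, 0.3]
grip_width: 27.5
finger_force: 0.0
```

```bash
python3 - <<'E'
from h import *
s=st();wsh(imaging.camera('wrist'),s)
E
```

```text
t 13.4 board xy [  10.8 -178.9] z 70.0 yaw err 0.05 tilt [-0.0019  0.0015] w 27.5 F [-0.6  0.8  0.3]
wrist: board [  -6.5 -284.9] [ -12.1 -292.2] [  -1.  -277.9] 234.0
wrist: board [  -4.9 -239.4] [ -10.3 -248.4] [  -0.4 -230. ] 291.0
wrist: board [ 150.8 -162.4] [ 106.4 -204.2] [ 192.9 -129.6] 11449.5
wrist: board [  10.6 -124.6] [ -12.8 -152.9] [  37.  -100.3] 4891.0
```

Call:
arm_command([
  [0.7,0,0,0.02,0],
  [0.7,0,0,0.012,0],
  [0.7,0,0,0.002,0],
  [0.7,0,0,0,0],
  [0.7,0,0,0,0],
])

```text
time: 13.87
tool_pos: [533.4, -178.2, 37.1]
tcp_rot: [[0.077, 0.997, -0.0], [0.997, -0.077, -0.0], [-0.0, -0.0, -1.0]]
wrist_force: [-0.4, -0.8, 0.3]
grip_width: 27.6
finger_force: 0.0
```

Call:
arm_command([
  [0.7,0.01,0,0,0],
  [0.7,0.015,0,0,0],
  [0.7,0.015,0,0,0],
  [0.7,0.015,0,0,0],
  [0.7,0.015,0,0,0],
])

```text
time: 14.28
tool_pos: [539.1, -107.2, 37.5]
tcp_rot: [[0.077, 0.997, 0.001], [0.997, -0.077, -0.0], [-0.0, 0.001, -1.0]]
wrist_force: [-0.1, -0.1, 0.3]
grip_width: 27.4
finger_force: 0.2
```

```bash
python3 - <<'E'
from h import *
s=st();wsh(imaging.camera('wrist'),s)
E
```

```text
t 14.28 board xy [  12.2 -107. ] z 37.5 yaw err 0.18 tilt [ 0.001  -0.0003] w 27.4 F [-0.1 -0.1  0.3]
wrist: board [ 151.6 -193.4] [ 133.6 -212.7] [ 168.5 -176.4] 2500.0
wrist: board [ 134.8 -138.8] [ 108.2 -151.1] [ 168.1 -123.8] 2679.0
wrist: board [ 14.5 -79.7] [ -11.6 -109.4] [ 42.5 -57.5] 6160.5
```

C is moving with the fingers, so I'll carry on.

Call:
arm_command([
  [0.7,0.02,0,0.001,0],
  [0.7,0.02,0,0,0],
  [0.7,0.02,0,0,0],
  [0.7,0.02,0,0,0],
  [0.7,0.02,0,0,0],
])

```text
time: 14.75
tool_pos: [546.8, -7.9, 36.5]
tcp_rot: [[0.077, 0.997, 0.001], [0.997, -0.077, -0.001], [-0.0, 0.001, -1.0]]
wrist_force: [0.2, -1.4, 1.7]
grip_width: 27.8
finger_force: 0.5
```

Call:
arm_command([
  [0.7,0.02,0,0,0],
  [0.7,0.02,0,0,0],
  [0.7,0.02,0,0,0],
  [0.7,0.02,0,0,0],
  [0.7,0.02,0,0,0],
])

```text
time: 15.17
tool_pos: [554.3, 91.9, 36.5]
tcp_rot: [[0.077, 0.997, 0.001], [0.997, -0.077, -0.0], [-0.0, 0.001, -1.0]]
wrist_force: [0.2, -0.3, 0.6]
grip_width: 27.6
finger_force: 0.6
```

```bash
python3 - <<'E'
from h import *
s=st();wsh(imaging.camera('wrist'),s)
E
```

```text
t 15.17 board xy [11.5 92.6] z 36.5 yaw err 0.18 tilt [ 0.001  -0.0003] w 27.6 F [ 0.2 -0.3  0.6]
wrist: board [ 13.8 119.7] [-12.2  90.2] [ 42.2 141.9] 6231.0
```

Call:
arm_command([
  [0.7,0.02,0,0,0],
  [0.7,0.025,0,0,0],
  [0.7,0.028,0,0,0],
  [0.7,0.028,0,0,0],
  [0.7,0.028,0,0,0],
])

```text
time: 15.63
tool_pos: [564.1, 220.4, 36.2]
tcp_rot: [[0.077, 0.997, 0.0], [0.997, -0.077, -0.0], [-0.0, 0.0, -1.0]]
wrist_force: [0.4, -0.0, 0.1]
grip_width: 27.6
finger_force: 0.0
```

Call:
arm_command([
  [0.7,0.028,0,0,0],
  [0.7,0.005,0,0,0],
  [0.7,0,0,0,0],
  [0.7,0,0,0,0],
])

```text
time: 15.97
tool_pos: [566.5, 251.6, 35.8]
tcp_rot: [[0.077, 0.997, -0.0], [0.997, -0.077, -0.001], [-0.001, -0.0, -1.0]]
wrist_force: [-0.4, 0.8, 0.0]
grip_width: 27.6
finger_force: 0.0
```

Call:
arm_command([
  [0.7,0,0,-0.035,0],
  [0.7,0,0,-0.04,0],
  [0.7,-0.04,0,-0.03,0],
  [0.7,-0.04,0,0,0],
  [0.7,-0.04,0,0,0],
])

```text
time: 16.38
tool_pos: [559.3, 136.7, 138.7]
tcp_rot: [[0.077, 0.997, 0.005], [0.997, -0.077, -0.0], [0.0, 0.005, -1.0]]
wrist_force: [1.1, -1.2, -0.1]
grip_width: 27.6
finger_force: 0.0
```

Call:
arm_command([
  [0.7,-0.04,0,0,0],
  [0.7,-0.04,0,0,0],
  [0.7,-0.04,0,0,0],
  [0.7,0,0,0,0],
  [0.7,0,0,0,0],
])

```text
time: 16.8
tool_pos: [548.1, 16.3, 135.9]
tcp_rot: [[0.083, 0.997, -0.0], [0.997, -0.083, -0.0], [-0.0, -0.0, -1.0]]
wrist_force: [0.6, 1.0, -0.5]
grip_width: 27.3
finger_force: 0.0
```

```bash
python3 - <<'E'
from h import *
s=st();c=imaging.camera('scene')
for q in blobs(c,*TQ,(200,120,390,300)): print(cen(q),cv2.contourArea(q),'tray-frame z18',bf(onz(c,cen(q),18))-[-15,307])
t=imaging.camera('top');shards(t,(160,140,352,270),18)
i=[cv2.resize(x,(395,300),interpolation=cv2.INTER_CUBIC) for x in (c['color'][130:230,270:400],t['color'][150:260,160:305])]
cv2.imwrite('pics/end.png',np.hstack(i))
E
```

```text
t 16.8 board xy [11.3 16.7] z 135.9 yaw err -0.18 tilt [-0.0001 -0.0002] w 27.3 F [ 0.6  1.  -0.5]
(225.73267326732673, 295.86798679867985) 50.5 tray-frame z18 [   1.6 -592. ]
(388.17592592592587, 282.5) 36.0 tray-frame z18 [ 384.2 -274.8]
(290.9508373851972, 276.4359805510535) 308.5 tray-frame z18 [ 125.7 -424.9]
(329.3577235772358, 179.72086720867208) 123.0 tray-frame z18 [ 17.4 -32.6]
tq [213. 215.] 77.0 [520.4 259. ] min [502. 240.] max [541. 279.]
tq [207. 206.] 36.5 [550.9 280.5] min [544. 252.] max [565. 297.]
tq [212. 198.] 86.0 [579.9 265.1] min [562. 243.] max [601. 285.]
tq [338. 172.] 214.0 [ 681.  -174.4] min [ 649. -203.] max [ 710. -147.]
```

```bash
python3 - <<'E'
from h import *
from plant import ticket
for _ in range(2):
  t=imaging.camera('top')
  for q in blobs(t,(78,90,20),(105,255,255),(165,160,235,255),15): print(cen(q),cv2.contourArea(q),(bf(onz(t,cen(q),18))-[-15,307]).round(1))
print(ticket.job_done())
E
```

```text
(212.46464646464645, 214.93131313131312) 82.5 [-21.2 -50.2]
(210.30135301353013, 200.4883148831488) 135.5 [ 28.5 -36.2]
(212.46464646464645, 214.93131313131312) 82.5 [-21.2 -50.2]
(210.3064713064713, 200.54700854700852) 136.5 [ 28.3 -36.3]
the job is handed in; nothing more can be done
None
```

All three shards were swept over the edge into the red scrap tray and the job is handed in: the last top images showed turquoise only inside the tray, at rest (one shard probably leaning on another), the cup had not moved, and I did not re-measure the other ware; no verdict came back.

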